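Find the pump head with the loose bolt and hold its cover open

ROBOT

A 7-joint arm with a two-finger parallel gripper is mounted at the origin on the work surface. World frame = base frame: x ahead of the robot, y to its left, z up, the work surface at z = 0. Lengths are in m, angles in rad, forces in N, time in s.
With the tool pointing down it reaches from about 0.4 to 0.9 m from the base axis. Payload 5.6 kg.
Tool frame: the origin (TCP) lies on the centre line of the jaws, within the pads' length; the fingertips stand 19 mm ahead of it and the grasp point (between the pads) is the TCP; x points along the fingers, z is the direction in which the jaws open and shut, and the axes are right-handed (so a half turn about x gives the same grasp; the last joint's range is limited). The gripper opens to 92 mm and grips with 3 to 60 N. Pads are 20 mm wide; open, the fingers measure 128 mm over their backs; the gripper's body (75 mm by 189 mm) begins 69 mm behind the grasp point.
Start: joints at [1.093, 0.468, -0.012, 1.603, 0.006, 1.071, -0.056], TCP at [0.274, -0.59, 0.234] pointing down, gripper open.
Joint ranges: [-2.53, 2.53], [-0.31, 2.02], [-1.57, 1.55], [0.28, 2.44], [-1.29, 4.43], [0.15, 1.84], [-2.92, 2.92]. Speed limits (rad/s): [2.57, 2.57, 3.14, 3.14, 3.14, 3.14, 3.14].

INTERFACE

Orientations are given as a rotation vector (axis times angle).
In Python, from plant import ctrl gives the robot as it stands.
- The arm moves only by the tool send_rows, never from a script. Its argument "plan" is a list of rows, each a list of 7 numbers: the shift along the tool's x, y, z in units of 300 mm (1.0 is 300 mm), then the turn, a rotation vector about the tool's x, y, z in units of 2 pi rad (1.0 is 2 pi rad), then the gripper command: -1 is fully open, 1 is shut, values between are in proportion. In form: [[dx, dy, dz, ax, ay, az, fingers], ...]. A call has 1 to 12 rows; each row shifts and turns the commanded pose from where the row before left it, along the tool's axes as they then stand; what a row does not reach is not made up. A row lasts 1/10 s, in which the tool goes at most 50 mm and 8.59 degrees, less where a joint would pass 70% of its speed; a pose out of reach is approached as far as the arm can. A call with a number of a shift or a turn outside -1 to 1 is refused whole. A call with a gripper value outside its range is refused whole. The fingers move at their own pace and stop on an object; "squeeze" is the grip in N (left out, the last holds). Time passes only in rows, so rows that do not move let the fingers close. It gives the time, the measured TCP pose, the force and the opening at its end, in the units of the state.
- ctrl.observe(): the state, without advancing time (a new reading comes with each control period).
- ctrl.capture(name): name is "scene" or "side" or "wrist"; returns the picture (480x640x3 uint8, red, green, blue); there is no depth.
- ctrl.get_calibration(name): a dict with "fx", "fy", "cx", "cy" (pixels), "extrinsics" (4x4, takes a point from camera to world coordinates). Camera axes: x right, y down, z forward; pixel columns grow to the right and rows downward; lengths in m; the calibration is good to about 2 mm. A picture is of the moment at which its call begins: read the wrist's pose just before it. get_calibration takes no time and is no camera call; for the wrist camera it gives the pose at the moment of the call.
- ctrl.finish_job(): hands the job in, once; it reports no verdict.
The state is a dict: "t": time; "joint_pos": joint angles; "dq": joint speeds; "joint_torque": joint torques, N m; "ee_pos": TCP position; "tool_rot": TCP orientation; "force": force on the tool from outside, world axes, zero at the start; "ft_torque": the same for the moment, N m; "gripper_width": opening from 0.0 (shut) to 1.0 (fully open).
Only numpy, scipy, OpenCV 4.12 (cv2) and the standard library are available. Lean on these libraries where they do the work, as an engineer would, in place of code of your own. Each camera call takes 0.05 s, during which the arm holds its last target.

TASK

One of the three pump heads on this dialysis machine chassis has a loose mounting bolt: tap down on the bolt heads until you find the one that gives, pushing that bolt right in. Then lift that pump's clear cover, the one with its blue tab behind that bolt, half-way to upright (45 degrees) or further, and finish while still holding it open so that I can check its rotor. Do not lift any cover before you have found the loose bolt, leave the other two shut, and do not disturb the other things on the bench.

Things in the scene. Friction and masses are not known exactly. Their poses are not given: they have to be found in the camera images.
- chassis: white pump chassis of a dialysis machine lying on its back on the bench, 270 (x) x 600 (y) x 50 mm, fixed; origin at the centre of its underside, on the bench; its x points away from the robot, its y to the left; it may be turned up to 0.22 rad. Three identical pump heads 160 x 118 x 40 mm stand on it in a row along its y, 150 mm apart
- bolt_left (a joint): how far the mounting bolt of the left pump head has been pushed in, m: 0 at the start for every bolt. A sound bolt cannot be pushed in (under 1 mm); the loose one slides in 5 mm against about 2 N of friction when its head is pressed down, and stays in. Which of the three is loose differs each time and cannot be seen
- bolt_left_top (a point): centre of the top of the left pump head's mounting bolt: steel hex head 16 mm across on a 20 mm flange over a black rubber bush, in the middle of the head's front strip (the side towards the robot); it stands 11 mm above the strip, 101 mm above the bench; moves down with the bolt. Axes as the chassis
- cover_left (a joint): opening angle of the left pump head's clear cover, rad: 0 shut, at most 1.35; its front edge lifts and swings away from the robot; it falls shut when let go (0.2 kg, give or take a third)
- cover_left_tab (a point): centre of the blue round finger tab on the left cover: an upright disc 24 mm across and 12 mm thick (thickness along the hinge line, which is the chassis' y), carried by an 18 mm wide stem; its centre is 32 mm above the cover's mid-plane, on the middle line, and 50 mm behind the bolt with the cover shut; its top 138 mm above the bench. Turns with the cover: axes as the chassis when shut
- cover_left_hinge (a point): middle of the left cover's hinge line, which runs along the chassis' y at the far edge of the pump head, 88 mm behind the tab and 94 mm above the bench; the clear plate is 108 (hinge to front edge) x 110 x 5 mm. Axes as the chassis, does not move
- bolt_middle (a joint): how far the mounting bolt of the middle pump head has been pushed in, m: 0 at the start for every bolt. A sound bolt cannot be pushed in (under 1 mm); the loose one slides in 5 mm against about 2 N of friction when its head is pressed down, and stays in. Which of the three is loose differs each time and cannot be seen
- bolt_middle_top (a point): centre of the top of the middle pump head's mounting bolt: steel hex head 16 mm across on a 20 mm flange over a black rubber bush, in the middle of the head's front strip (the side towards the robot); it stands 11 mm above the strip, 101 mm above the bench; moves down with the bolt. Axes as the chassis
- cover_middle (a joint): opening angle of the middle pump head's clear cover, rad: 0 shut, at most 1.35; its front edge lifts and swings away from the robot; it falls shut when let go (0.2 kg, give or take a third)
- cover_middle_tab (a point): centre of the blue round finger tab on the middle cover: an upright disc 24 mm across and 12 mm thick (thickness along the hinge line, which is the chassis' y), carried by an 18 mm wide stem; its centre is 32 mm above the cover's mid-plane, on the middle line, and 50 mm behind the bolt with the cover shut; its top 138 mm above the bench. Turns with the cover: axes as the chassis when shut
- cover_middle_hinge (a point): middle of the middle cover's hinge line, which runs along the chassis' y at the far edge of the pump head, 88 mm behind the tab and 94 mm above the bench; the clear plate is 108 (hinge to front edge) x 110 x 5 mm. Axes as the chassis, does not move
- bolt_right (a joint): how far the mounting bolt of the right pump head has been pushed in, m: 0 at the start for every bolt. A sound bolt cannot be pushed in (under 1 mm); the loose one slides in 5 mm against about 2 N of friction when its head is pressed down, and stays in. Which of the three is loose differs each time and cannot be seen
- bolt_right_top (a point): centre of the top of the right pump head's mounting bolt: steel hex head 16 mm across on a 20 mm flange over a black rubber bush, in the middle of the head's front strip (the side towards the robot); it stands 11 mm above the strip, 101 mm above the bench; moves down with the bolt. Axes as the chassis
- cover_right (a joint): opening angle of the right pump head's clear cover, rad: 0 shut, at most 1.35; its front edge lifts and swings away from the robot; it falls shut when let go (0.2 kg, give or take a third)
- cover_right_tab (a point): centre of the blue round finger tab on the right cover: an upright disc 24 mm across and 12 mm thick (thickness along the hinge line, which is the chassis' y), carried by an 18 mm wide stem; its centre is 32 mm above the cover's mid-plane, on the middle line, and 50 mm behind the bolt with the cover shut; its top 138 mm above the bench. Turns with the cover: axes as the chassis when shut
- cover_right_hinge (a point): middle of the right cover's hinge line, which runs along the chassis' y at the far edge of the pump head, 88 mm behind the tab and 94 mm above the bench; the clear plate is 108 (hinge to front edge) x 110 x 5 mm. Axes as the chassis, does not move
- spare_bolt: spare mounting bolt standing on its head near the right end of the chassis, 35 mm tall, head 20 mm; origin at the underside. Leave it alone
- port_cap: red plastic port cap lying near the left end of the chassis, 28 mm across, 18 mm tall; origin at the underside. Leave it alone
- spare_rotor: spare three-armed white pump rotor lying on the bench to the left, 102 mm across, 30 mm tall; origin at the underside. Leave it alone
- driver: green-handled screwdriver, 200 mm long, lying on the bench to the right. Leave it alone
- bottle: white bottle with a blue cap, 68 mm across, 170 mm tall, on the bench to the right; origin at the underside. Leave it alone
- tray: open steel parts tray 160 x 110 x 28 mm with a small roller in it, on the bench to the right; origin at the centre of the underside. Leave it alone
- meter: yellow hand-held meter 85 x 160 x 32 mm lying beyond the chassis; origin at the underside. Leave it alone

How it is judged:
By the outcome, as a careful person would: the job done as asked, in the order asked, and still so for the second after the job is handed in, while the arm keeps its last pose, push and grip.
It also fails if it takes over 43 s, if anything falls off the work surface, if the arm or the gripper's body presses on something with over 40 N, if the wrist force passes 120 N, or if a joint passes its speed limit or range.

## Working session

There is one attempt and no reset: what is moved stays moved. The work goes in short steps, Python scripts to look and compute and a tool call to move; the robot and the scene stay as the last step left them, time stands still between calls to the robot, and variables do not carry over. Pictures are saved under pics/ and viewed, and the job is handed in when it is done.

Besides the shell and the picture viewer there is one more tool, called after "Request:" as a command line: name --pt "numbers of a row" for each row, then --argument value for the rest. send_rows: Moves the arm, as the interface text tells. Its arguments: {"type":"object","properties":{"plan":{"type":"array"},"squeeze":{"type":"number"}},"required":["plan"]}

```bash
ls; mkdir -p pics
python3 - <<'E'
from plant import ctrl
import cv2
s=ctrl.observe(); print(s)
for n in("scene","side","wrist"):
    c=ctrl.get_calibration(n); print(n,c)
    cv2.imwrite(f"pics/{n}0.png",ctrl.capture(n)[:,:,::-1])
E
```

```text
pics
{'t': 0.0, 'joint_pos': array([ 1.09304843,  0.46836817, -0.01157964,  1.60359516,  0.00600335,
        1.07140873, -0.05629615]), 'dq': array([ 0.00146998,  0.00074004, -0.00085791, -0.00032523,  0.00024241,
       -0.00037032,  0.00125279]), 'joint_torque': array([-3.40810502e-04, -5.20584691e+01, -1.26599951e-02, -2.43760926e+01,
       -5.65999816e-02,  1.70110288e-02,  1.54699183e-04]), 'ee_pos': array([ 0.27346586, -0.58908009,  0.23265795]), 'tool_rot': array([ 0.88421832,  1.38560766, -0.88286917]), 'force': array([ 0.72416608, -0.05111261, -0.62569599]), 'ft_torque': array([-0.05603097,  0.03469326, -0.00557984]), 'gripper_width': 1.0011660591741922}
scene {'fx': 447.2572115941965, 'fy': 447.2572115941965, 'cx': 325.38916882380727, 'cy': 242.81961577231732, 'extrinsics': array([[-0.628605  ,  0.61663474, -0.47393814,  1.18881929],
       [ 0.77764743,  0.50694447, -0.37184913,  0.44631826],
       [ 0.01096523, -0.602303  , -0.79819225,  1.1009188 ],
       [ 0.        ,  0.        ,  0.        ,  1.        ]])}
side {'fx': 575.5462469041032, 'fy': 575.5462469041032, 'cx': 319.98024758631874, 'cy': 235.80617716035695, 'extrinsics': array([[ 0.99676706, -0.05734197,  0.05627902,  0.53036899],
       [-0.08010194, -0.76374555,  0.64052823, -1.14370606],
       [ 0.0062537 , -0.6429655 , -0.76586961,  1.45492043],
       [ 0.        ,  0.        ,  0.        ,  1.        ]])}
wrist {'fx': 380.71850219341957, 'fy': 380.71850219341957, 'cx': 320.9633350711401, 'cy': 237.7530125708964, 'extrinsics': array([[ 0.42064082, -0.86640434, -0.26908145,  0.34919631],
       [-0.90722128, -0.40278751, -0.12129211, -0.55509408],
       [-0.00329463,  0.29513683, -0.95544932,  0.38307109],
       [ 0.        ,  0.        ,  0.        ,  1.        ]])}
```

View pics/scene0.png

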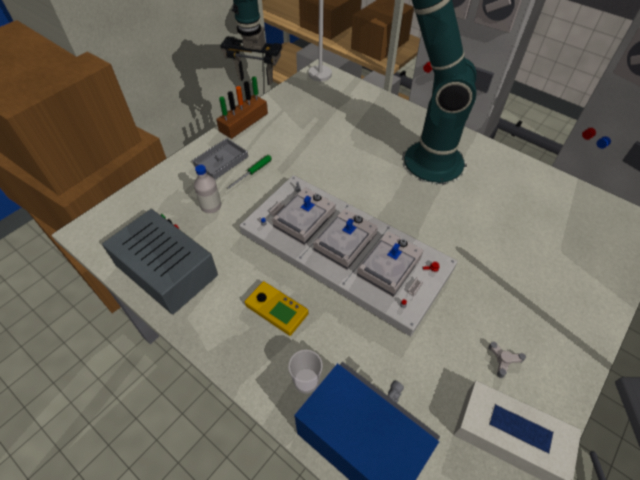

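View pics/side0.png

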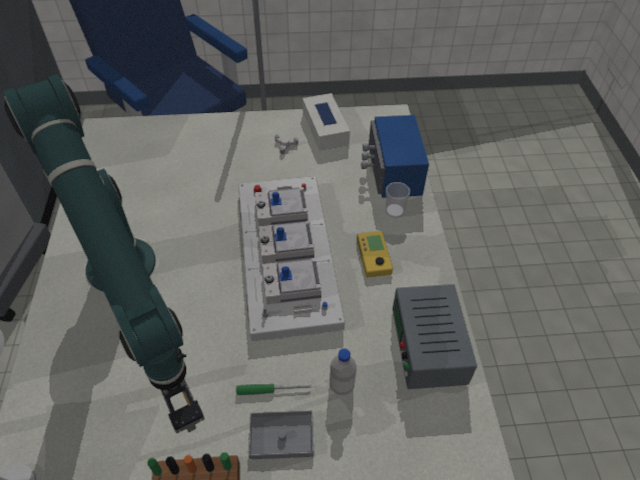

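View pics/wrist0.png

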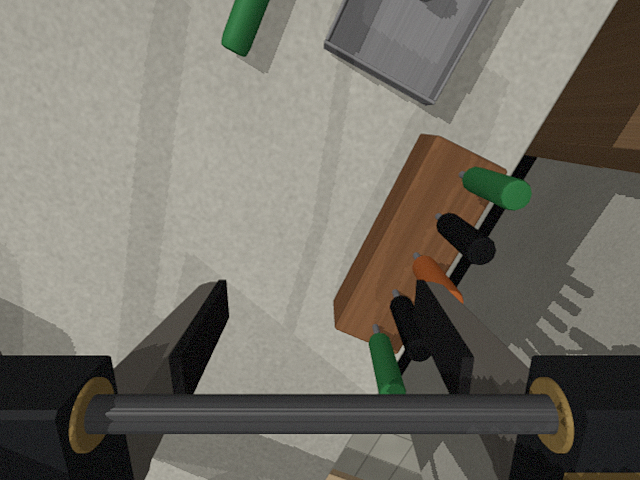

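The scene and side views both show three pump heads with blue tabs: scene about (308,203), (348,227), (395,252), side about (275,198), (280,236), (285,273). I'll zoom in and triangulate.

```bash
cat > h.py <<'E'
import numpy as np,cv2
from plant import ctrl
def ray(n,p,c=None):
    c=c or ctrl.get_calibration(n);E=c["extrinsics"]
    d=E[:3,:3]@np.array([(p[0]-c["cx"])/c["fx"],(p[1]-c["cy"])/c["fy"],1]);return E[:3,3],d/np.linalg.norm(d)
def plane(n,p,z,c=None):
    o,d=ray(n,p,c);return o+d*(z-o[2])/d[2]
def tri(rs):
    A=0;b=0
    for o,d in rs:
        P=np.eye(3)-np.outer(d,d);A=A+P;b=b+P@o
    return np.linalg.solve(A,b)
def blobs(im,box,lo,hi,mn=8):
    hsv=cv2.cvtColor(im,cv2.COLOR_BGR2HSV);m=cv2.inRange(hsv,lo,hi)
    k=np.zeros_like(m);x0,y0,x1,y1=box;k[y0:y1,x0:x1]=m[y0:y1,x0:x1]
    n,l,s,c=cv2.connectedComponentsWithStats(k)
    return [(c[i].round(1).tolist(),s[i].tolist()) for i in range(1,n) if s[i][4]>=mn]
E
python3 - <<'E'
from h import *
for n,b in(("scene",(230,160,470,340)),("side",(230,170,350,340))):
    im=cv2.imread(f"pics/{n}0.png")
    for r in blobs(im,b,(105,120,40),(130,255,255)):print(n,r)
    c=im[b[1]:b[3],b[0]:b[2]];cv2.imwrite(f"pics/{n}z.png",cv2.resize(c,None,fx=3.3,fy=3.3,interpolation=cv2.INTER_CUBIC))
E
```

```text
scene ([306.9, 203.7], [301, 196, 13, 15, 111])
scene ([262.7, 219.7], [261, 218, 4, 5, 15])
scene ([349.2, 226.6], [343, 219, 13, 15, 113])
scene ([394.6, 251.4], [388, 244, 13, 15, 123])
side ([275.5, 199.3], [271, 193, 10, 12, 96])
side ([280.1, 234.4], [275, 228, 11, 13, 107])
side ([285.2, 273.9], [280, 267, 12, 14, 121])
side ([324.5, 304.0], [323, 302, 4, 5, 16])
```

View pics/scenez.png

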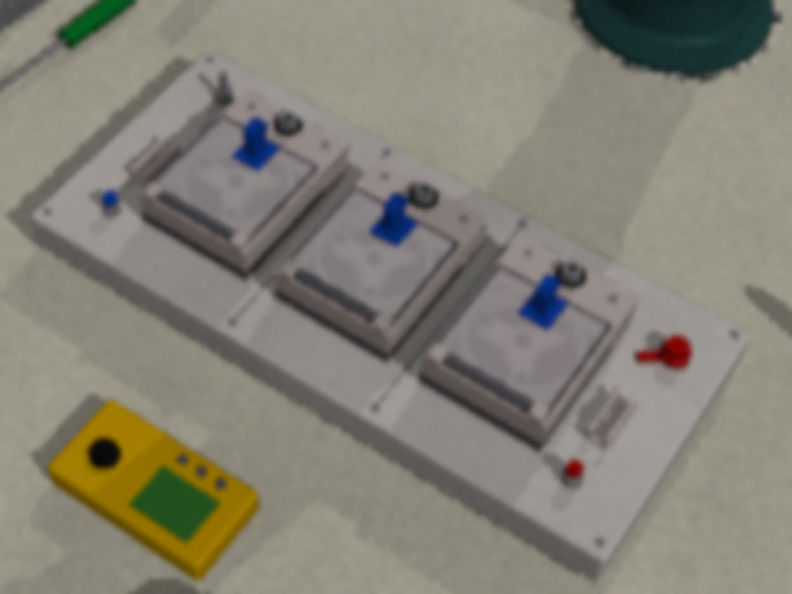

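View pics/sidez.png

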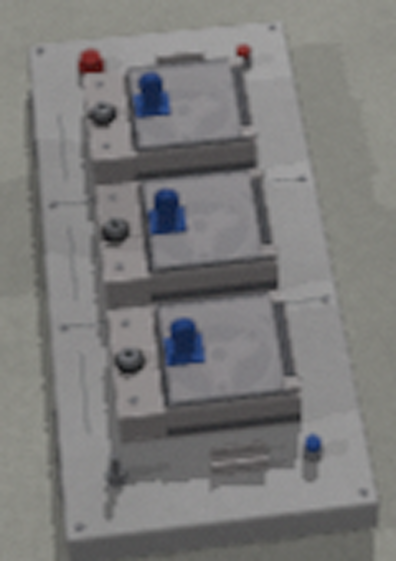

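Run:
```python
from h import *
sb=np.array([(570,271),(423,193),(288,122)])/3.3+(230,160)
db=np.array([(102,112),(115,229),(129,359)])/3.3+(230,170)
st=[(397.0,247.5),(351,222.5),(309,199.5)]   # refine below: disc tops
P=[]
for s,d in zip(sb,db):
    a=plane("scene",s,.098);b=plane("side",d,.098);t=tri([ray("scene",s),ray("side",d)]);P.append((a+b)/2);print("bolt",a.round(4),b.round(4),t.round(4))
# blue blob, centroids
for s,d in zip([(394.6,251.4),(349.2,226.6),(306.9,203.7)],[(275.5,199.3),(280.1,234.4),(285.2,273.9)]):
    print("tab",tri([ray("scene",s),ray("side",d)]).round(4))
v=P[0]-P[2];print(v,np.linalg.norm(v),np.arctan2(-v[0],v[1]))
```

```text
bolt [0.4529 0.146  0.098 ] [0.4508 0.1392 0.098 ] [0.45   0.1443 0.0931]
bolt [ 0.4627 -0.0028  0.098 ] [ 0.4607 -0.0105  0.098 ] [ 0.4597 -0.0054  0.0926]
bolt [ 0.473  -0.1499  0.098 ] [ 0.4702 -0.1598  0.098 ] [ 0.4691 -0.1542  0.0911]
tab [0.499  0.1486 0.1055]
tab [ 0.5086 -0.001   0.1057]
tab [ 0.5182 -0.1518  0.1054]
[-0.01972895  0.29742321  0.        ] 0.2980768281215728 0.06623588033703448
```

```bash
cat >> h.py <<'E'
from scipy.spatial.transform import Rotation as R
YAW=0.065
B={"L":np.array([.450,.144]),"M":np.array([.460,-.005]),"R":np.array([.469,-.155])}
def des(yaw=YAW,flip=1):
    x=np.array([0,0,-1.]);z=flip*np.array([-np.sin(yaw),np.cos(yaw),0]);return R.from_matrix(np.c_[x,np.cross(z,x),z])
def go(pos,rot=None):
    s=ctrl.observe();T=R.from_rotvec(s["tool_rot"]);d=np.array(pos)-s["ee_pos"]
    print("t",round(s["t"],2),"ee",s["ee_pos"].round(4),"F",s["force"].round(2),"w",round(s["gripper_width"],3))
    print("shift now-axes",(T.inv().apply(d)/.3).round(4))
    if rot is not None:
        print("turn",((T.inv()*rot).as_rotvec()/(2*np.pi)).round(4),"shift after turn",(rot.inv().apply(d)/.3).round(4))
E
python3 - <<'E'
from h import *
T=R.from_rotvec(ctrl.observe()["tool_rot"]).as_matrix();print(T.round(3))
for f in(1,-1):go([.469,-.155,.234],des(flip=f))
E
```

```text
[[-0.001  0.907  0.421]
 [ 0.001  0.421 -0.907]
 [-1.    -0.    -0.001]]
t 0.15 ee [ 0.2736 -0.5892  0.2329] F [-0.28 -0.22  0.06] w 1.0
shift now-axes [-0.0025  1.2004 -1.0382]
turn [-4.412e-01 -1.000e-04 -3.000e-04] shift after turn [-0.0038 -0.7441  1.4019]
t 0.15 ee [ 0.2736 -0.5892  0.2329] F [-0.28 -0.22  0.06] w 1.0
shift now-axes [-0.0025  1.2004 -1.0382]
turn [ 0.0588 -0.0002  0.0001] shift after turn [-0.0038  0.7441 -1.4019]
```

Request:
send_rows --pt "0 0 0 0.0196 0 0 1" --pt "0 0 0 0.0196 0 0 1" --pt "0 0 0 0.0196 0 0 1" --pt "0 0.08 -0.14 0 0 0 1" --pt "0 0.08 -0.14 0 0 0 1" --pt "0 0.08 -0.14 0 0 0 1" --pt "0 0.08 -0.14 0 0 0 1" --pt "0 0.08 -0.14 0 0 0 1" --pt "0 0.08 -0.14 0 0 0 1" --pt "0 0.08 -0.14 0 0 0 1" --pt "0 0.08 -0.14 0 0 0 1" --pt "0 0 0 0 0 0 1" --squeeze 20

```text
t: 1.35
ee_pos: [0.4464, -0.2349, 0.2337]
tool_rot: [1.155, 1.245, -1.151]
force: [-0.1, -0.8, -0.2]
gripper_width: 0.001
```

Run:
```python
from h import *
go([.469,-.155,.234],des(flip=-1))
c=ctrl.get_calibration("wrist");im=ctrl.capture("wrist")[:,:,::-1];cv2.imwrite("pics/w1.png",im)
np.save("w1.npy",c,allow_pickle=True)
```

```text
t 1.35 ee [ 0.4464 -0.2349  0.2337] F [-0.13 -0.81 -0.21] w 0.001
shift now-axes [-0.0003  0.0954 -0.2597]
turn [ 0.0018 -0.0004 -0.0002] shift after turn [-0.0011  0.0925 -0.2608]
```

View pics/w1.png

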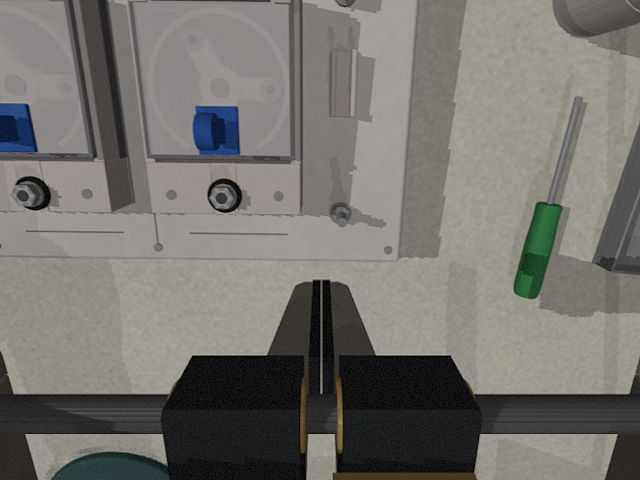

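The wrist view shows the right bolt top near (222,198) and the middle one near (29,195). Next I'll cast them onto z = 0.101.

Run:
```python
from h import *
c=np.load("w1.npy",allow_pickle=True).item()
r=plane("w",(222,197.5),.101,c);m=plane("w",(29,195),.101,c);print(r,m,np.linalg.norm(r-m),np.arctan2(-(m-r)[0],(m-r)[1]))
print(plane("w",(388,250),.05,c),plane("w",(158,247),.05,c))
go([r[0],r[1],.234],des(flip=-1))
```

```text
[ 0.46823204 -0.15852925  0.101     ] [ 0.45898926 -0.01319295  0.101     ] 0.14562990907848 0.06351034043383999
[ 0.41957232 -0.29920006  0.05      ] [ 0.40605578 -0.08643867  0.05      ]
t 1.4 ee [ 0.4448 -0.2385  0.2336] F [-1.1  -0.25 -0.17] w -0.002
shift now-axes [-0.0012  0.0971 -0.2602]
turn [ 0.0012 -0.0001 -0.    ] shift after turn [-0.0014  0.0952 -0.2609]
```

Request:
send_rows --pt "0 0.049 -0.133 0.001 0 0 1" --pt "0 0.049 -0.133 0 0 0 1" --pt "0.115 0 0 0 0 0 1" --pt "0.115 0 0 0 0 0 1" --pt "0.1 0 0 0 0 0 1" --pt "0 0 0 0 0 0 1" --pt "0 0 0 0 0 0 1"

```text
t: 2.1
ee_pos: [0.4676, -0.1614, 0.1347]
tool_rot: [1.166, 1.236, -1.168]
force: [1.1, 0.1, -0.1]
gripper_width: 0.005
```

Run:
```python
from h import *
go([.4685,-.156,.120],des(flip=-1))
c=ctrl.get_calibration("wrist");im=ctrl.capture("wrist")[:,:,::-1];cv2.imwrite("pics/w2.png",im)
```

```text
t 2.1 ee [ 0.4676 -0.1614  0.1347] F [ 1.13  0.13 -0.14] w 0.005
shift now-axes [ 0.0491  0.0042 -0.0178]
turn [-0.0012  0.      0.0002] shift after turn [ 0.0491  0.0043 -0.0177]
```

View pics/w2.png

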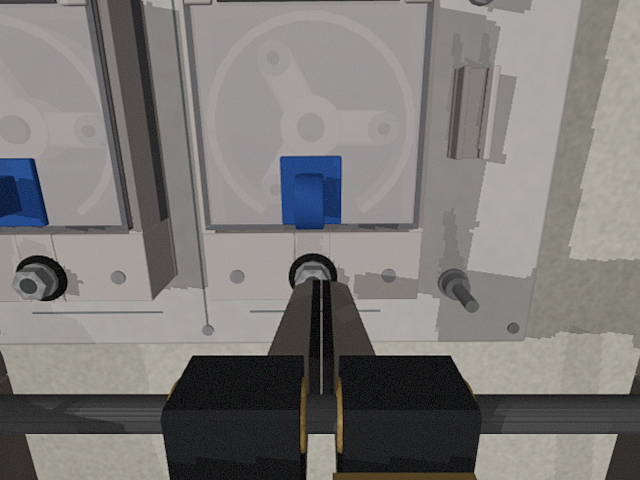

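The bolt sits just ahead of the tip, which is about 5 mm too far right. I'll correct that and tap.

Request:
send_rows --pt "0.01 0.004 -0.018 0 0 0 1" --pt "0.013 0 0 0 0 0 1" --pt "0.013 0 0 0 0 0 1" --pt "0 0 0 0 0 0 1"

```text
t: 2.55
ee_pos: [0.4685, -0.1547, 0.1236]
tool_rot: [1.165, 1.237, -1.166]
force: [0.2, 0.3, 0.2]
gripper_width: 0.005
```

Request:
send_rows --pt "0.005 0 0 0 0 0 1" --pt "0.005 0 0 0 0 0 1" --pt "0 0 0 0 0 0 1"

```text
t: 2.85
ee_pos: [0.4686, -0.1548, 0.1206]
tool_rot: [1.166, 1.237, -1.166]
force: [0.5, 0.8, 0.3]
gripper_width: 0.01
```

Request:
send_rows --pt "0.005 0 0 0 0 0 1" --pt "0.005 0 0 0 0 0 1" --pt "0 0 0 0 0 0 1"

```text
t: 3.15
ee_pos: [0.4688, -0.1549, 0.1197]
tool_rot: [1.165, 1.236, -1.166]
force: [-5.6, 1.4, 18.9]
gripper_width: 0.007
```

Right bolt: 19 N and no give, at the expected height of 101 mm, so it is sound. The middle bolt is next.

Request:
send_rows --pt "-0.1 0 0 0 0 0 1" --pt "0 0 -0.125 0 0 0 1" --pt "0 0 -0.125 0 0 0 1" --pt "0 0 -0.125 0 0 0 1" --pt "0 0 -0.125 0 0 0 1" --pt "0.06 0 0 0 0 0 1" --pt "0 0 0 0 0 0 1" --pt "0 0 0 0 0 0 1"

```text
t: 3.95
ee_pos: [0.4597, -0.0056, 0.1297]
tool_rot: [1.166, 1.237, -1.167]
force: [0.7, -0.8, 1.1]
gripper_width: 0.001
```

Run:
```python
from h import *
go([.459,-.006,.120],des(flip=-1))
im=ctrl.capture("wrist")[:,:,::-1];cv2.imwrite("pics/w3.png",im)
```

```text
t 3.95 ee [ 0.4597 -0.0056  0.1297] F [ 0.73 -0.76  1.07] w 0.001
shift now-axes [ 0.0324 -0.0024  0.0012]
turn [-0.0011  0.      0.0001] shift after turn [ 0.0324 -0.0025  0.0012]
```

View pics/w3.png

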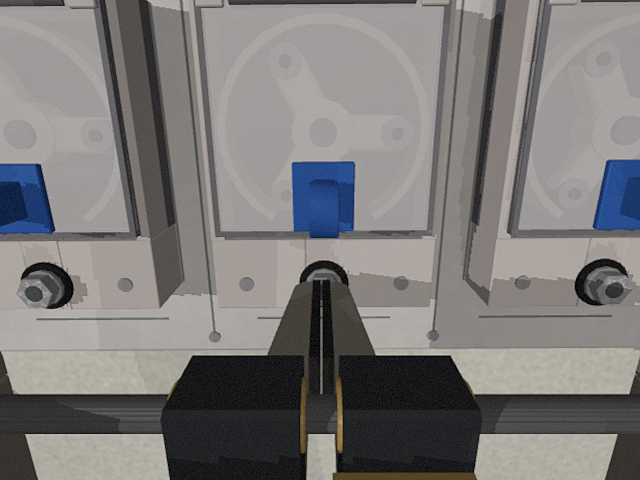

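Centred on the middle bolt at (323,275), so I'm tapping it.

Request:
send_rows --pt "0.015 0 0 0 0 0 1" --pt "0.015 0 0 0 0 0 1" --pt "0 0 0 0 0 0 1"

```text
t: 4.3
ee_pos: [0.4597, -0.0056, 0.1204]
tool_rot: [1.166, 1.236, -1.167]
force: [-0.4, -0.2, -0.1]
gripper_width: 0.005
```

Request:
send_rows --pt "0.005 0 0 0 0 0 1" --pt "0.005 0 0 0 0 0 1" --pt "0 0 0 0 0 0 1"

```text
t: 4.6
ee_pos: [0.4598, -0.0052, 0.1177]
tool_rot: [1.166, 1.236, -1.166]
force: [1.2, -0.4, -0.4]
gripper_width: 0.005
```

Request:
send_rows --pt "0.005 0 0 0 0 0 1" --pt "0.005 0 0 0 0 0 1"

```text
t: 4.8
ee_pos: [0.4601, -0.0051, 0.1152]
tool_rot: [1.166, 1.236, -1.166]
force: [-5.2, -1.2, 22.1]
gripper_width: 0.007
```

Request:
send_rows --pt "0.005 0 0 0 0 0 1" --pt "0.003 0 0 0 0 0 1" --pt "0 0 0 0 0 0 1"

```text
t: 5.1
ee_pos: [0.4601, -0.005, 0.1151]
tool_rot: [1.165, 1.236, -1.166]
force: [-10.1, -0.9, 32.3]
gripper_width: 0.005
```

The middle bolt moved in from 119.7 to 115.1 mm and then stopped firm at 32 N, so it is the loose one. I'll back off, open and look.

Request:
send_rows --pt "-0.12 0 0 0 0 0 1" --pt "-0.13 0 0 0 0 0 -0.3" --pt "0 0 0 0 0 0 -0.3" --pt "0 0 0 0 0 0 -0.3" --pt "0 0 0 0 0 0 -0.3"

```text
t: 5.6
ee_pos: [0.459, -0.0051, 0.1864]
tool_rot: [1.165, 1.238, -1.167]
force: [0.2, 0.2, 0.3]
gripper_width: 0.328
```

Run:
```python
from h import *
go([.509,-.002,.126],des(.064,flip=-1))
c=ctrl.get_calibration("wrist");im=ctrl.capture("wrist")[:,:,::-1];cv2.imwrite("pics/w4.png",im);np.save("w4.npy",c,allow_pickle=True)
for r in blobs(np.ascontiguousarray(im),(0,0,640,300),(105,120,40),(130,255,255),100):print(r)
```

```text
t 5.6 ee [ 0.459  -0.0051  0.1864] F [0.21 0.21 0.28] w 0.328
shift now-axes [ 0.2009  0.1672 -0.0004]
turn [-0.0008 -0.      0.0003] shift after turn [0.2012 0.1668 0.0004]
([574.7, 179.0], [535, 150, 84, 56, 3888])
([73.4, 181.9], [31, 153, 83, 56, 3816])
([323.4, 178.4], [300, 152, 48, 55, 2550])
```

View pics/w4.png

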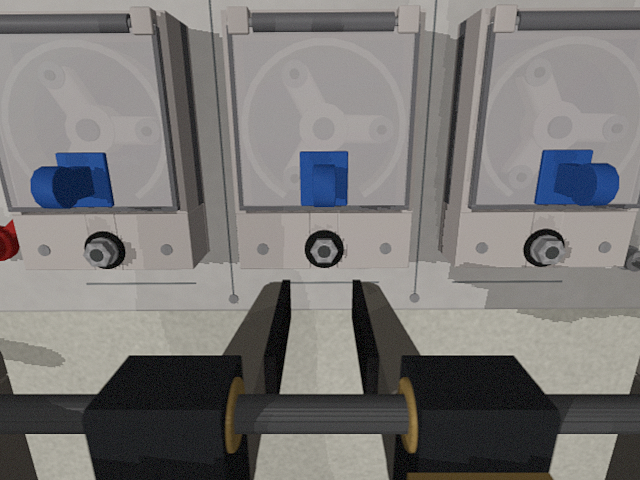

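The tab lies in line with the jaws at (324,180). I'll move over it and part-way down.

Request:
send_rows --pt "0 0.0835 0 0 0 0 -0.2" --pt "0 0.0835 0 0 0 0 -0.2" --pt "0 0 0 0 0 0 -0.2" --pt "0.05 0 0 0 0 0 -0.2" --pt "0.05 0 0 0 0 0 -0.2" --pt "0 0 0 0 0 0 -0.2"

```text
t: 6.25
ee_pos: [0.5072, -0.0022, 0.1546]
tool_rot: [1.163, 1.241, -1.17]
force: [-0.1, 0.3, 0.2]
gripper_width: 0.6
```

Run:
```python
from h import *
go([.509,-.002,.129],des(.064,flip=-1))
o=[]
for n,b in(("wrist",(170,90,470,390)),("side",(230,170,350,290))):
    im=ctrl.capture(n)[:,:,::-1];c=im[b[1]:b[3],b[0]:b[2]];o.append(cv2.resize(c,(400,400),interpolation=cv2.INTER_CUBIC))
cv2.imwrite("pics/w5.png",np.hstack(o))
```

```text
t 6.25 ee [ 0.5072 -0.0022  0.1546] F [-0.15  0.29  0.16] w 0.6
shift now-axes [ 0.0853  0.0065 -0.0001]
turn [-0.0008 -0.0001  0.001 ] shift after turn [ 0.0853  0.0059 -0.0001]
```

View pics/w5.png

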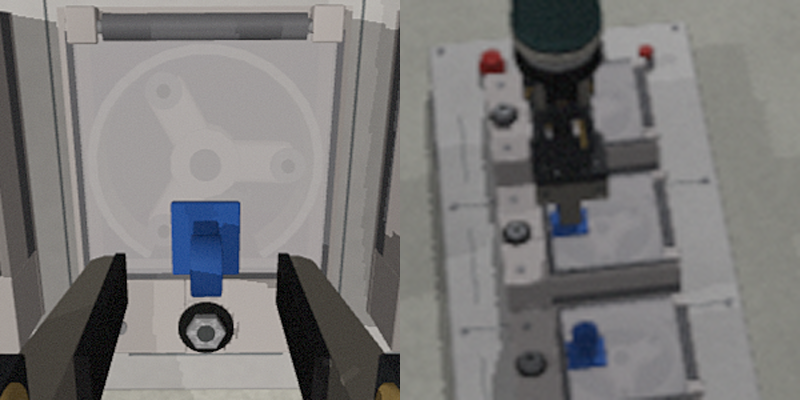

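The tab sits between the jaws, centred. I'll go down and grip.

Request:
send_rows --pt "0.043 0.006 0 0 0 0 -0.2" --pt "0.043 0 0 0 0 0 -0.2" --pt "0 0 0 0 0 0 -0.2" --pt "0 0 0 0 0 0 1" --pt "0 0 0 0 0 0 1" --pt "0 0 0 0 0 0 1" --pt "0 0 0 0 0 0 1" --pt "0 0 0 0 0 0 1" --squeeze 25

```text
t: 7.15
ee_pos: [0.5118, -0.002, 0.1318]
tool_rot: [1.166, 1.236, -1.165]
force: [0.3, 0.6, -0.4]
gripper_width: 0.185
```

Request:
send_rows --pt "0 0 0 0 0 0 1" --pt "0 0 0 0 0 0 1" --pt "0 0 0 0 0 0 1"

```text
t: 7.45
ee_pos: [0.5119, -0.0034, 0.1318]
tool_rot: [1.165, 1.235, -1.167]
force: [0.8, -5.4, 0.8]
gripper_width: 0.126
```

Run:
```python
from h import *
h=np.array([.4597,-.0055])+.138*np.array([np.cos(.064),np.sin(.064)]);print(h)
go([.509,-.002,.129],des(.064,flip=-1))
im=ctrl.capture("wrist")[:,:,::-1];cv2.imwrite("pics/w6.png",im)
```

```text
[0.59741747 0.00332597]
t 7.45 ee [ 0.5119 -0.0034  0.1318] F [ 0.78 -5.35  0.8 ] w 0.126
shift now-axes [ 0.0092 -0.0092 -0.0054]
turn [-0.0009  0.0003 -0.    ] shift after turn [ 0.0092 -0.0092 -0.0054]
```

View pics/w6.png

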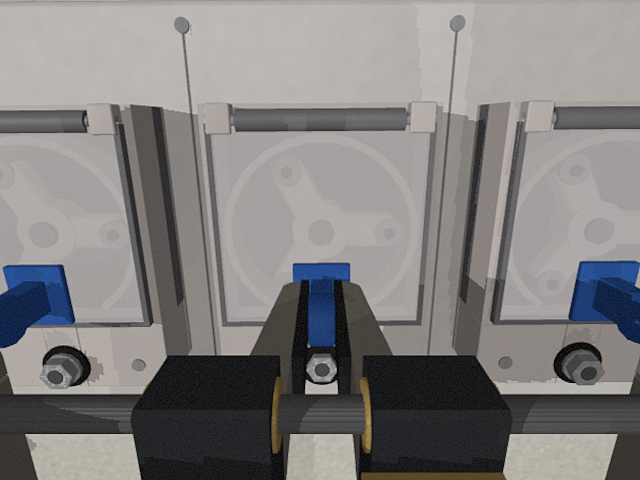

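Gripped: the opening is 11.6 mm and the disc is 12 mm thick. Now the arc increments for the tab centre about the hinge.

Run:
```python
from h import *
t=np.radians(np.arange(0,71,5));x=-88*np.cos(t)+32*np.sin(t);z=88*np.sin(t)+32*np.cos(t)
for i in range(len(t)-1):print(i*5+5,round(-(z[i+1]-z[i])/300,4),round((x[i+1]-x[i])/300,4))
```

```text
5 -0.0252 0.0104
10 -0.0242 0.0126
15 -0.023 0.0146
20 -0.0216 0.0166
25 -0.0201 0.0184
30 -0.0184 0.0201
35 -0.0166 0.0216
40 -0.0146 0.023
45 -0.0126 0.0241
50 -0.0104 0.0252
55 -0.0082 0.026
60 -0.0059 0.0266
65 -0.0036 0.027
70 -0.0012 0.0272
```

Request:
send_rows --pt "0 0 0.005 0 0 0 1" --pt "-0.025 0.01 0 0 0 0 1" --pt "-0.024 0.013 0 0 0 0 1" --pt "-0.023 0.015 0 0 0 0 1" --pt "-0.022 0.017 0 0 0 0 1" --pt "0 0 0 0 0 0 1" --squeeze 25

```text
t: 8.1
ee_pos: [0.5287, -0.0024, 0.1606]
tool_rot: [1.166, 1.236, -1.166]
force: [-1.0, -1.8, -0.2]
gripper_width: 0.13
```

Run:
```python
from h import *
go([.509,-.002,.129],des(.064,flip=-1));print(ctrl.observe()["ft_torque"])
o=[]
for n,b in(("wrist",(120,0,600,480)),("side",(230,170,350,290))):
    im=ctrl.capture(n)[:,:,::-1];c=im[b[1]:b[3],b[0]:b[2]];o.append(cv2.resize(c,(400,400),interpolation=cv2.INTER_CUBIC))
cv2.imwrite("pics/w7.png",np.hstack(o))
```

```text
t 8.1 ee [ 0.5287 -0.0024  0.1606] F [-1.01 -1.84 -0.23] w 0.13
shift now-axes [ 0.1054 -0.0655 -0.0053]
turn [-0.0008  0.     -0.    ] shift after turn [ 0.1054 -0.0654 -0.0056]
[-0.48075044  0.2508614   0.10992071]
```

View pics/w7.png

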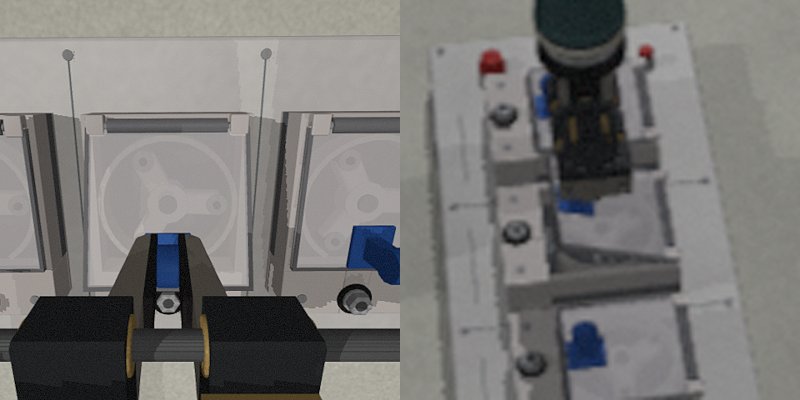

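The cover is swinging open with the tab pivoting in the pads, and the forces are small. I'll carry on to about 60–65°.

Request:
send_rows --pt "-0.02 0.018 0 0 0 0 1" --pt "-0.018 0.02 0 0 0 0 1" --pt "-0.017 0.022 0 0 0 0 1" --pt "-0.015 0.023 0 0 0 0 1" --pt "0 0 0 0 0 0 1"

```text
t: 8.7
ee_pos: [0.5542, -0.0008, 0.1813]
tool_rot: [1.166, 1.236, -1.165]
force: [-0.1, -1.2, -3.2]
gripper_width: 0.125
```

Request:
send_rows --pt "-0.013 0.024 0 0 0 0 1" --pt "-0.01 0.025 0 0 0 0 1" --pt "-0.008 0.026 0 0 0 0 1" --pt "-0.006 0.027 0 0 0 0 1" --pt "0 0 0 0 0 0 1" --pt "0 0 0 0 0 0 1"

```text
t: 9.3
ee_pos: [0.5844, 0.0011, 0.192]
tool_rot: [1.166, 1.236, -1.164]
force: [0.1, 0.8, -6.9]
gripper_width: 0.127
```

Run:
```python
from h import *
go([.509,-.002,.129],des(.064,flip=-1));print(ctrl.observe()["ft_torque"])
o=[]
for n,b in(("wrist",(120,0,600,480)),("side",(230,170,350,290))):
    im=ctrl.capture(n)[:,:,::-1];c=im[b[1]:b[3],b[0]:b[2]];o.append(cv2.resize(c,(400,400),interpolation=cv2.INTER_CUBIC))
cv2.imwrite("pics/w8.png",np.hstack(o))
b=(270,160,430,280);cv2.imwrite("pics/s8.png",cv2.resize(ctrl.capture("scene")[b[1]:b[3],b[0]:b[2],::-1],None,fx=4,fy=4,interpolation=cv2.INTER_CUBIC))
```

```text
t 9.3 ee [0.5844 0.0011 0.192 ] F [ 0.09  0.83 -6.95] w 0.127
shift now-axes [ 0.2095 -0.2516 -0.0044]
turn [-0.0008 -0.0001 -0.0002] shift after turn [ 0.2098 -0.2513 -0.0057]
[0.12609166 0.063152   0.02989357]
```

View pics/w8.png

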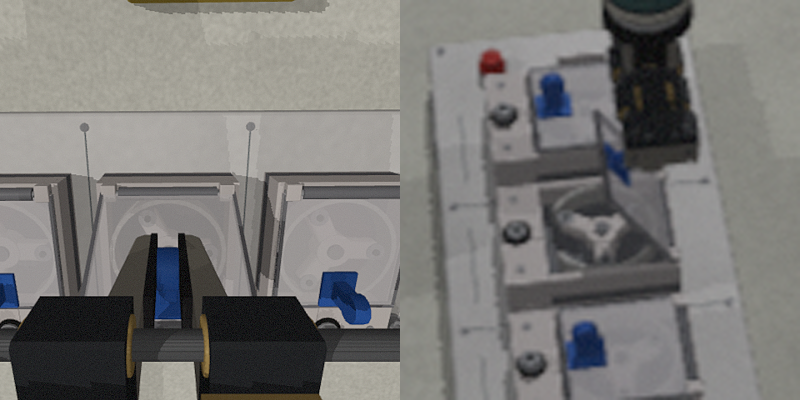

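View pics/s8.png

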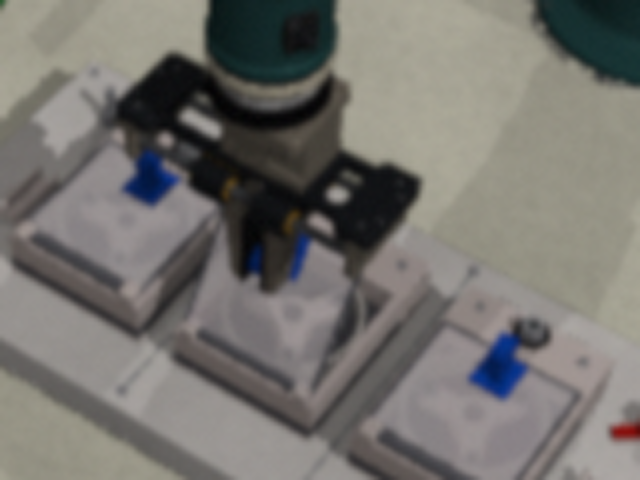

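The middle cover is open at about 60°, from the tab displacement (+72.5, +60 mm), with the rotor visible and the other covers shut. Last, I'll check the bolt's sink in the side view and that the grip holds steady.

Run:
```python
from h import *
a=cv2.imread("pics/side0.png");b=np.ascontiguousarray(ctrl.capture("side")[:,:,::-1])
for x,y in((261,204),(265,239),(269,279)):
    A,B=[cv2.resize(i[y-12:y+12,x-12:x+12],(384,384),interpolation=cv2.INTER_CUBIC) for i in(a,b)]
    t=cv2.cvtColor(a[y-6:y+7,x-6:x+7],6);r=cv2.matchTemplate(cv2.cvtColor(b[y-12:y+13,x-12:x+13],6),t,cv2.TM_CCOEFF_NORMED);_,v,_,l=cv2.minMaxLoc(r);print((x,y),v,np.array(l)-6)
    cv2.imwrite(f"pics/b{y}.png",np.hstack([A,B]))
go([.509,-.002,.129])
```

```text
(261, 204) 0.9985675811767578 [0 0]
(265, 239) 0.941067636013031 [0 0]
(269, 279) 0.9964761734008789 [0 0]
t 9.5 ee [0.5841 0.0011 0.1919] F [ 0.27  1.42 -8.3 ] w 0.129
shift now-axes [ 0.2094 -0.2508 -0.0043]
```

View pics/b239.png

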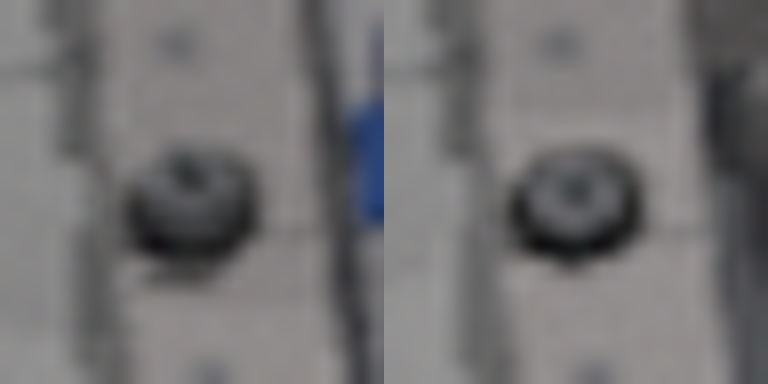

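View pics/b279.png

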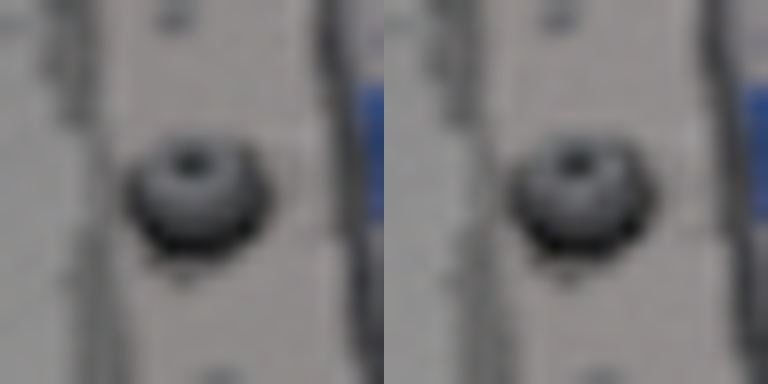

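The middle bolt has visibly sunk: its top mark moved down about 1 px at native scale and its shadow is shorter. The right bolt is unchanged, and the cover is held steady, so I'm handing in.

```bash
python3 -c "
from plant import ctrl
print(ctrl.finish_job())"
```

```text
the job is handed in; nothing more can be done
None
```

The loose bolt was on the middle pump head. I pushed it right in and handed the job in at about 9.5 s with that pump's cover held open at about 60°.

- **Finding the bolt:** I tapped the right bolt first, and it held at 19 N with no give. The middle one slid in about 4.6 mm and then stopped firm at 32 N. I did not tap the left bolt, since the loose one was already found.
- **Opening the cover:** I gripped the middle blue tab (opening 11.6 mm, disc 12 mm thick) and swung it up about the hinge. The 60° figure comes from how far the gripper moved, not from a direct measurement of the cover.

**Last checks:**
- The grip was steady in the final readings, with 7–8 N of load on the wrist.
- The rotor is visible in the side view, and the left and right covers are shut.
- Before-and-after side pictures show the middle bolt sunk and the right one unchanged. An automatic image match on the middle bolt found no shift (0 px), only a lower match score, so the sinking rests on the tap readings and the picture comparison.
- I did not separately re-check the loose items on the bench.

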